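# Offer up the cover plate of a tube clamp

## Task

On the tube clamp, first push the carriage with the two cardboard tubes away from you until you feel it come up hard against the stop block. Then pick up the loose cover plate by its grip bar and hold it level, hovering about 15 mm above the carriage's four corner posts and touching nothing, with its four holes lined up over the threaded holes in the posts (either way round), so that a colleague can start the screws; finish while still holding it there. Leave the carriage against the stop, and do not disturb the jar, the standing tube or the tape roll.

Things in the scene. Friction and masses are not known exactly. Their poses are not given: they have to be found in the camera images.
- base: grey laminate base board of the tube clamp, fixed to the table, 320 x 190 x 18 mm; origin at the centre of its underside, x axis along the slide direction (roughly away from the robot), z up. Two aluminium guide strips along its long edges rise to 32 mm above the table, at 80 to 90 mm either side of the centre line
- carriage: wooden carriage, 120 (x) x 150 mm (y), sliding on the base along its x, up to 120 mm from the rearmost place, against about 4 N friction; stays where left. Origin: centre of its underside, 18.5 mm above the table; axes as the base's. Bed 12 mm thick. Push on its rear face (x = -60 mm): an upright board 100 mm wide, 12 to 40 mm above the origin, between the rear posts and flush with them
- bore_a (a point): mouth of the threaded hole (9 mm, brass collar) on top of the carriage's corner post at x = +48, y = +63 mm; axes as the carriage's. The four posts are 24 mm square, at x = +-48, y = +-63 mm, their tops 48 mm above the carriage's origin, 66.5 mm above the table; the two 38 mm tubes fixed between them along x rise 2 mm higher
- bore_b (a point): mouth of the threaded hole on top of the other, diagonal post, at x = -48, y = -63 mm; axes as the carriage's
- nose (a point): middle of the carriage's front face (x = +60 mm), which meets the stop
- stop: dark steel stop block across the base beyond the carriage, fixed, but set at a different distance each time; 30 x 156 x 34 mm, with two brass thumb screws 10 mm high on top (block top 52.5 mm, screws 62.5 mm above the table). Origin at the bottom edge of the face towards the robot; axes parallel to the base's
- stop_face (a point): middle of the stop's face towards the robot, at the height of point nose; the two meet when the carriage is home
- cover: loose plywood plate lying flat on the table left or right of the clamp, 130 (x) x 160 (y) x 9 mm, 0.2 to 0.4 kg; origin at the centre of its underside, z up. A wooden grip bar 90 mm long (along x), 22 mm wide (y), 36 mm high stands on the middle of its top, reaching 45 mm above the underside. Four 16 mm through holes at x = +-48, y = +-63 mm
- hole_a (a point): centre of the cover plate's hole at x = +48, y = +63 mm, at the underside
- hole_b (a point): centre of the other, diagonal hole, at x = -48, y = -63 mm, at the underside
- paint_jar: bystander: closed paint jar, 68 mm in diameter, 85 mm high, standing on the other side of the clamp from the cover plate; origin at the centre of its underside
- loose_tube: bystander: cardboard tube standing on end, 52 mm in diameter, 110 mm high; origin at the centre of its underside
- tape_roll: bystander: roll of paper tape lying flat, 100 mm in diameter, 40 mm high; origin at the centre of its underside

How it is judged:
By the outcome, as a careful person would: the job done as asked, in the order asked, and still so for the second after the job is handed in, while the arm keeps its last pose, push and grip.
It also fails if it takes over 64 s, if anything falls off the work surface, if the arm or the gripper's body presses on something with over 40 N, if the wrist force passes 120 N, or if a joint passes its speed limit or range.

## Robot

A 6-joint arm with a two-finger parallel gripper is mounted at the origin on the work surface. World frame = base frame: x ahead of the robot, y to its left, z up, the work surface at z = 0. Lengths are in m, angles in rad, forces in N, time in s.
With the tool pointing down it reaches from about 0.35 to 0.775 m from the base axis. Payload 7.3 kg.
Tool frame: the origin (TCP) lies at the centre of the arm's flange, where the gripper is bolted on; the fingertips stand 178 mm ahead of it and the grasp point (between the pads) lies 159 mm ahead of it; z points along the fingers, y is the line along which they close (so a half turn about z gives the same grasp; the last joint's range is limited). The gripper opens to 92 mm and grips with 3 to 60 N. Pads are 19 mm wide; open, the fingers measure 130 mm over their backs; the gripper's body (75 mm by 190 mm) begins 47 mm behind the grasp point.
Start: joints at [-0.146, 0.342, 1.524, -0, 1.275, -0.146], TCP at [0.525, 0, 0.405] pointing down, gripper open.
Joint ranges: [-2.53, 2.53], [-0.77, 2.02], [0.04, 2.7], [-1, 4.14], [0.28, 2.66], [-3.11, 3.11]. Speed limits (rad/s): [2.57, 2.57, 3.14, 3.14, 3.14, 3.14].

## Interface

Orientations are given as [roll, pitch, yaw] about the fixed x, y, z axes, in that order (R = Rz(yaw) Ry(pitch) Rx(roll)).
In Python, from cell import robot gives the robot as it stands.
- The arm moves only by the shell command python3 drive.py 'ROWS' [OPENING] [FORCE]. ROWS is a JSON list of rows, 1 to 8 of them, each written [[dx, dy, dz], [rx, ry, rz]]: dx, dy, dz in m, then a rotation vector rx, ry, rz in rad; each row shifts and turns the commanded pose from where the row before left it, along the tool's axes as they then stand; what a row does not reach is not made up. A row lasts 1/12 s, in which the tool goes at most 0.0417 m and 0.125 rad, less where a joint would pass 70% of its speed; a pose out of reach is approached as far as the arm can. OPENING is the finger opening in m, set as the command begins (- or left out keeps the last). The fingers move at their own pace and stop on an object; FORCE is the grip in N (left out, the last holds). Time passes only in rows, so rows that do not move let the fingers close. It prints the time, the measured TCP pose, the force, the opening and the grip force at its end. Input that does not fit is refused with a message, and nothing moves.
- robot.observe(): the state, without advancing time (a new reading comes with each control period).
- robot.read_camera(name): name is "scene" or "side" or "wrist"; returns a dict with "image" (400x640x3 uint8, red, green, blue), "fx", "fy", "cx", "cy" (pixels), "pose" (4x4, takes a point from camera to world coordinates). Camera axes: x right, y down, z forward; pixel columns grow to the right and rows downward; lengths in m; the calibration is good to about 2 mm. A picture is of the moment at which its call begins. There is no depth.
- robot.hand_in(): hands the job in; it is judged then, once.
The state is a dict: "time": time; "qpos": joint angles; "qvel": joint speeds; "joint_efforts": joint torques, N m; "tool_pos": TCP position; "tool_rot": TCP orientation; "contact_force": force on the tool from outside, world axes, zero at the start; "torque": the same for the moment, N m; "opening": finger opening in m; "grip_force": force on a finger pad.
Only numpy, scipy, OpenCV 4.12 (cv2) and the standard library are available. Lean on these libraries where they do the work, as an engineer would, in place of code of your own. Each camera call takes 0.05 s, during which the arm holds its last target. There are 200 camera calls.

## Working session

There is one attempt and no reset: what is moved stays moved. The work goes in short steps, Python scripts to look and compute and a shell command to move; the robot and the scene stay as the last step left them, time stands still between calls to the robot, and variables do not carry over. Pictures are saved under pics/ and viewed, at most 11 in all, crops included, and the job is handed in when it is done.

```bash
ls; mkdir -p pics
python3 - <<'E'
from cell import robot
import cv2
for n in ["scene","side","wrist"]:
    c=robot.read_camera(n); cv2.imwrite(f"pics/{n}0.png",c["image"][:,:,::-1]); print(n,c["fx"],c["cx"],c["cy"],c["pose"].round(3).tolist())
print(robot.observe())
E
```

```text
cell.py
drive.py
pics
scene 461.06944525416003 325.66237692480644 200.85030088152936 [[0.118, 0.536, -0.836, 1.523], [0.993, -0.08, 0.089, -0.085], [-0.019, -0.84, -0.542, 0.678], [0.0, 0.0, 0.0, 1.0]]
side 398.29773513202133 317.03638213667205 199.19648526719033 [[0.707, -0.429, 0.562, 0.015], [-0.707, -0.437, 0.555, -0.557], [0.007, -0.79, -0.613, 0.678], [0.0, 0.0, 0.0, 1.0]]
wrist 343.98131051273174 321.0501989908476 204.39049794854938 [[1.0, 0.0, -0.0, 0.525], [0.0, -0.968, -0.25, 0.067], [-0.0, 0.25, -0.968, 0.384], [0.0, 0.0, 0.0, 1.0]]
{'time': 0.15, 'qpos': array([-1.45996646e-01,  3.42566320e-01,  1.52477176e+00, -1.50728752e-06,
        1.27538212e+00, -1.45973334e-01]), 'qvel': array([-0.00039364, -0.00321987, -0.00113399,  0.00026726,  0.00069807,
       -0.00119443]), 'joint_efforts': array([ 7.52666965e-04, -4.31470585e+01, -2.44352603e+01,  7.18239485e-02,
        5.38185902e-02, -1.32920518e-04]), 'tool_pos': array([5.24910577e-01, 3.69640865e-05, 4.04211618e-01]), 'tool_rot': array([-3.14047688e+00, -1.62582761e-04,  1.57077336e+00]), 'contact_force': array([-0.65918185,  0.884868  ,  0.41248895]), 'torque': array([ 0.01478838,  0.02616985, -0.02138565]), 'grip_force': 0.0, 'opening': 0.09167084982939688}
```

View pics/scene0.png

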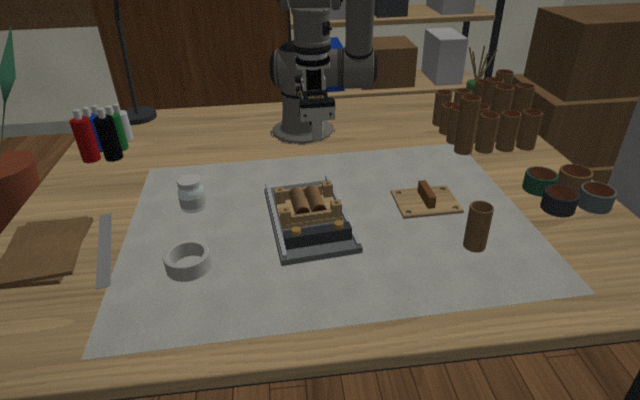

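View pics/side0.png

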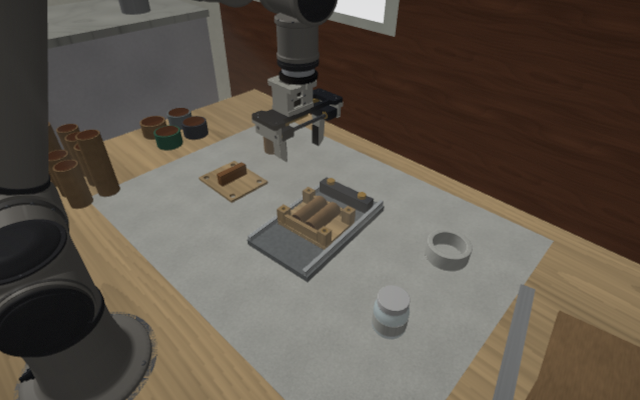

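View pics/wrist0.png

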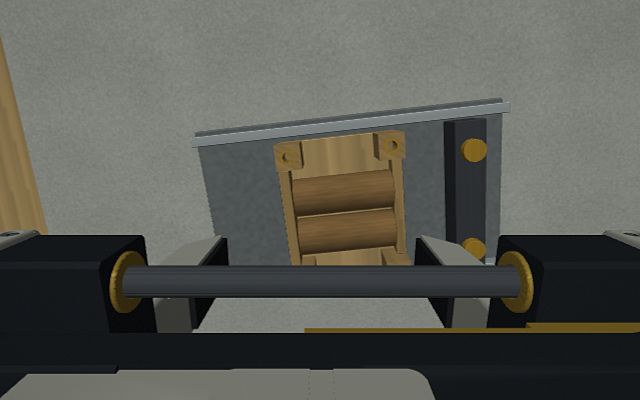

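The wrist view shows the carriage's left posts at (288,155) and (392,145), and the stop with its screws at (474,150) and (474,250). In the scene view the cover is near (426,200), and its bar runs from (422,183) to (432,205). The jar (192,195) and tape roll (187,262) are on the other side, and the tube is at (478,227).

```bash
cat > h.py <<'E'
import numpy as np, cv2, json
from scipy.optimize import least_squares
def cam(c): return dict(K=[c["fx"],c["fy"],c["cx"],c["cy"]],T=np.array(c["pose"]).tolist())
def ray(c,uv):
    fx,fy,cx,cy=c["K"];T=np.array(c["T"]);d=T[:3,:3]@[(uv[0]-cx)/fx,(uv[1]-cy)/fy,1];return T[:3,3],d
def onz(c,uv,z):
    o,d=ray(c,uv);return o+d*(z-o[2])/d[2]
def tri(obs):
    A=np.zeros((3,3));b=np.zeros(3)
    for c,uv in obs:
        o,d=ray(c,uv);d=d/np.linalg.norm(d);P=np.eye(3)-np.outer(d,d);A+=P;b+=P@o
    X=np.linalg.solve(A,b);return X,[round(float(np.linalg.norm(np.cross(X-ray(c,uv)[0],ray(c,uv)[1]/np.linalg.norm(ray(c,uv)[1]))))*1000,1) for c,uv in obs]
def shot(name,n):
    from cell import robot
    c=robot.read_camera(n);cv2.imwrite(f"pics/{name}.png",c["image"][:,:,::-1]);json.dump(cam(c),open(f"pics/{name}.json","w"));return cam(c)
def load(name): return json.load(open(f"pics/{name}.json"))
E
python3 - <<'E'
from h import *
for n in ["scene","side"]: shot(n+"1",n)
shot("w1","wrist")
S,D,W=map(load,["scene1","side1","w1"])
for nm,uv,uv2 in [("cover bar mid",(427,187),(232,170)),("jar top",(190,181),(393,297)),("tube top",(481,207),(290,130)),("tape",(187,250),(448,240))]:
    X,e=tri([(S,uv),(D,uv2)]);print(nm,X.round(3),e)
for uv in [(391,192),(445,186),(462,210),(406,216)]: print("cover corner",onz(S,uv,.009).round(3))
for uv in [(288,155),(392,145)]: print("post",onz(W,uv,.0665).round(4))
for uv in [(474,150),(474,248)]: print("screw",onz(W,uv,.0625).round(4))
E
```

```text
cover bar mid [0.521 0.289 0.044] [2.9, 2.9]
jar top [ 0.454 -0.324  0.08 ] [0.6, 0.6]
tube top [0.748 0.313 0.103] [29.6, 29.6]
tape [ 0.701 -0.304  0.047] [0.8, 0.8]
cover corner [0.473 0.208 0.009]
cover corner [0.464 0.364 0.009]
cover corner [0.586 0.367 0.009]
cover corner [0.591 0.218 0.009]
post [0.4944 0.0318 0.0665]
post [0.5895 0.0409 0.0665]
screw [0.6666 0.036  0.0625]
screw [ 0.6774 -0.061   0.0625]
```

```bash
python3 drive.py '[[[-0.015,-0.0225,0],[0,0,0]],[[-0.015,-0.0225,0],[0,0,0]],[[0,0,0],[0,0,0.1225]],[[0,0,0],[0,0,0.1225]],[[0,0,0],[0,0,0.1225]],[[0,0,0],[0,0,0.1225]],[[0,0,0],[0,0,0.1225]],[[0,0,0],[0,0,0.1225]]]' 0 20
python3 drive.py '[[[0,0,0],[0,0,0.1225]],[[0,0,0],[0,0,0.1225]],[[0,0,0],[0,0,0.1225]],[[0,0,0],[0,0,0.1225]],[[0,0,0],[0,0,0.1225]],[[0,0,0],[0,0,0.1225]],[[0,0,0],[0,0,0]],[[0,0,0],[0,0,0]]]'
python3 -c "
from h import *
print(shot('w2','wrist'))"
```

```text
time: 0.97
tool_pos: [0.4799, -0.03, 0.4047]
tool_rot: [3.142, -0.0, 0.83]
contact_force: [-0.4, -0.3, 0.4]
opening: 0.0434
grip_force: 0.0
time: 1.63
tool_pos: [0.48, -0.03, 0.4047]
tool_rot: [-3.142, 0.0, 0.104]
contact_force: [-1.1, 0.1, 0.5]
opening: 0.0008
grip_force: 0.0
{'K': [343.98131051273174, 343.98131051273174, 321.0501989908476, 204.39049794854938], 'T': [[0.10445912968148205, -0.963002986409018, -0.24842209723270942, 0.5464539358421745], [-0.9945290624590748, -0.10126933870660985, -0.025621572203865337, -0.02322183633750215], [-0.0004838909580490218, 0.24973940258845084, -0.9683129642033624, 0.3841680845585691], [0.0, 0.0, 0.0, 1.0]]}
```

View pics/w2.png

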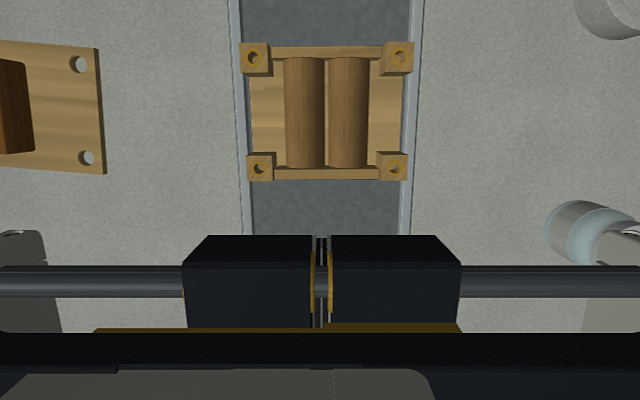

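The second wrist view shows the carriage bores at (254,58), (399,57), (259,168) and (395,168). It also shows the right part of the cover, with holes at (78,64) and (87,157).

```bash
cat >> h.py <<'E'
def proj(c,X):
    fx,fy,cx,cy=c["K"];T=np.array(c["T"]);p=(np.asarray(X)-T[:3,3])@T[:3,:3];return np.stack([fx*p[:,0]/p[:,2]+cx,fy*p[:,1]/p[:,2]+cy],1)
def fit(obs,z,p0):  # obs: (cam, model xy list, uv list); planar pose x,y,yaw (+z free)
    def w(p,m):
        c,s=np.cos(p[2]),np.sin(p[2]);m=np.array(m,float);return np.c_[p[0]+c*m[:,0]-s*m[:,1],p[1]+s*m[:,0]+c*m[:,1],np.full(len(m),p[3] if z is None else z)]
    f=lambda p:np.concatenate([(proj(c,w(p,m))-np.array(uv)).ravel() for c,m,uv in obs])
    r=least_squares(f,p0);return r.x,np.abs(r.fun).max()
FL,FR,RL,RR=(.048,.063),(.048,-.063),(-.048,.063),(-.048,-.063)
E
python3 - <<'E'
from h import *
A,B=load("w1"),load("w2")
print(tri([(A,(288,156)),(B,(259,168))]),tri([(A,(392,145)),(B,(254,58))]))
print("stop of w1 vs 2 ok")
o=[(B,[FL,FR,RL,RR],[(254,58),(399,57),(259,168),(395,168)]),(A,[RL,FL],[(288,156),(392,145)])]
print(fit(o,None,[.55,-.03,.1,.0665]),fit(o,.0665,[.55,-.03,.1]))
print(fit(o[:1],.0665,[.55,-.03,.1]))
print("cover holes",[onz(B,u,.009).round(4) for u in [(78,64),(87,157)]])
E
```

```text
(array([0.4933909 , 0.03021253, 0.06180913]), [0.5, 0.5]) (array([0.5895418 , 0.04034694, 0.06217322]), [0.8, 0.8])
stop of w1 vs 2 ok
(array([ 0.54798084, -0.02770063,  0.10623684,  0.06445688]), np.float64(1.3043692976583543)) (array([ 0.54789518, -0.02762349,  0.10625432]), np.float64(1.0938313767327656))
(array([ 0.54758039, -0.02804355,  0.1101136 ]), np.float64(1.0198427641402077))
cover holes [array([0.5713, 0.2287, 0.009 ]), array([0.4765, 0.2257, 0.009 ])]
```

```bash
python3 drive.py '[[[-0.022,0.005,0],[0,0,0]],[[0,0,0.037],[0,0,0]],[[0,0,0.037],[0,0,0]],[[0,0,0.037],[0,0,0]],[[0,0,0.037],[0,0,0]],[[0,0,0.02],[0,0,0]],[[0,0,0.0185],[0,0,0]],[[0,0,0],[0,0,0]]]'
python3 drive.py '[[[0.006,0,0],[0,0,0]],[[0.006,0,0],[0,0,0]],[[0.005,0,0],[0,0,0]],[[0.005,0,0],[0,0,0]],[[0.005,0,0],[0,0,0]],[[0.005,0,0],[0,0,0]],[[0.005,0,0],[0,0,0]],[[0,0,0],[0,0,0]]]'
```

```text
time: 2.35
tool_pos: [0.4575, -0.037, 0.2152]
tool_rot: [-3.139, 0.006, 0.104]
contact_force: [-0.3, 0.8, -0.4]
opening: 0.0005
grip_force: 0.0
time: 3.02
tool_pos: [0.4964, -0.0333, 0.2184]
tool_rot: [3.141, -0.002, 0.101]
contact_force: [-0.9, 0.1, -0.1]
opening: 0.0004
grip_force: 0.0
```

```bash
python3 drive.py '[[[0.004,0,0],[0,0,0]],[[0.004,0,0],[0,0,0]],[[0.004,0,0],[0,0,0]],[[0.004,0,0],[0,0,0]],[[0.004,0,0],[0,0,0]],[[0.004,0,0],[0,0,0]]]'
python3 -c "
from h import *
shot('w3','wrist')"
```

```text
time: 3.52
tool_pos: [0.5196, -0.0308, 0.2182]
tool_rot: [-3.141, 0.0, 0.101]
contact_force: [-4.8, 0.6, 2.1]
opening: 0.0003
grip_force: 1.9
```

View pics/w3.png

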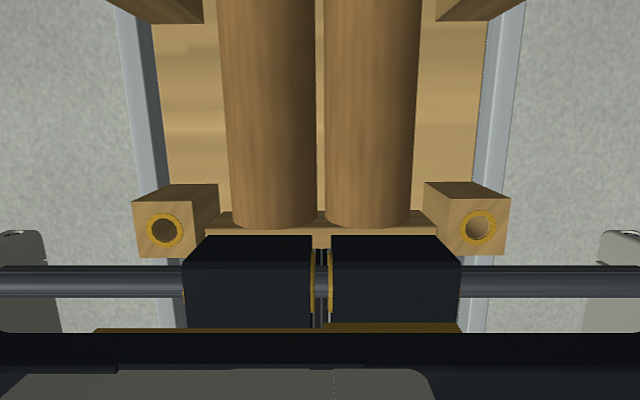

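The carriage is moving with the fingers at about 5 N, and the rear bores are at (165,229) and (477,225). I'll keep pushing gently.

```bash
python3 drive.py '[[[0.003,0,0],[0,0,0]],[[0.003,0,0],[0,0,0]],[[0.003,0,0],[0,0,0]],[[0.003,0,0],[0,0,0]],[[0.003,0,0],[0,0,0]]]'
python3 - <<'E'
from h import *
C=load("w3");print(fit([(C,[RL,RR],[(165,229),(477,225)])],.0665,[.57,-.03,.1]))
E
```

```text
time: 3.98
tool_pos: [0.5305, -0.0299, 0.2179]
tool_rot: [-3.14, 0.015, 0.102]
contact_force: [-33.9, -7.9, 28.1]
opening: 0.0002
grip_force: 18.1
(array([ 0.59072993, -0.0229116 ,  0.11473806]), np.float64(1.3062905033288246))
```

```bash
python3 drive.py '[[[-0.004,0,0],[0,0,0]],[[-0.006,0,0],[0,0,0]],[[-0.01,0,0],[0,0,0]],[[-0.01,0,0],[0,0,0]],[[0,0,-0.037],[0,0,0]],[[0,0,-0.037],[0,0,0]],[[0,0,-0.037],[0,0,0]],[[0,0,-0.037],[0,0,0]]]'
python3 drive.py '[[[0.03,0,-0.02],[0,0,0]],[[0.03,0,-0.02],[0,0,0]],[[0,0,0],[0,0,0]],[[0,0,0],[0,0,0]]]' 0.092
python3 -c "
from h import *
shot('w4','wrist');shot('s4','scene')
im=cv2.imread('pics/w4.png')[:290];im2=cv2.imread('pics/s4.png')[150:270,230:390]
cv2.imwrite('pics/v4.png',np.vstack([im,cv2.resize(im2,(400,300),interpolation=2).copy() if 0 else np.hstack([cv2.resize(im2,(400,300),interpolation=2),np.zeros((300,240,3),np.uint8)])]))"
```

```text
time: 4.65
tool_pos: [0.5048, -0.0327, 0.3684]
tool_rot: [3.141, -0.003, 0.1]
contact_force: [1.0, 0.2, 0.2]
opening: 0.0003
grip_force: 0.0
time: 4.98
tool_pos: [0.5653, -0.0265, 0.4072]
tool_rot: [3.14, -0.005, 0.101]
contact_force: [-0.7, -0.5, -0.3]
opening: 0.0228
grip_force: 0.0
```

View pics/v4.png

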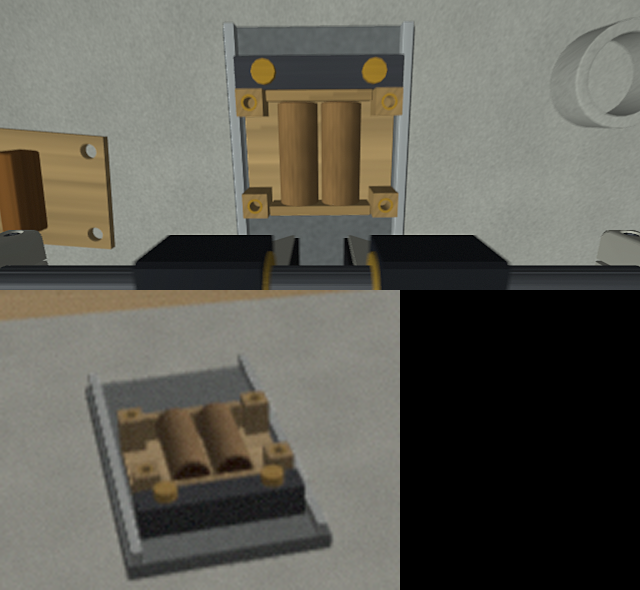

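The carriage's front face now sits against the stop. Its bores are at (248,101), (390,101), (256,206) and (383,205), and the cover's near-side holes are at (90,150) and (97,233).

Run:
```python
from h import *
A,B,C=load("w1"),load("w2"),load("w4")
o=[(C,[FL,FR,RL,RR],[(248,101),(390,101),(256,206),(383,205)])]
print(fit(o,None,[.6,-.02,.1,.0665]),fit(o,.0665,[.6,-.02,.1]))
print("holes",tri([(B,(78,64)),(C,(90,150))]),tri([(B,(87,157)),(C,(97,233))]))
print(fit([(B,[FR,RR],[(78,64),(87,157)]),(C,[FR,RR],[(90,150),(97,233)])],.009,[.52,.29,.05]))
```

```text
(array([ 0.59776653, -0.0220978 ,  0.10474291,  0.06486302]), np.float64(1.7061438054332143)) (array([ 0.59788929, -0.0220926 ,  0.10474358]), np.float64(2.0234886381166746))
holes (array([0.57151783, 0.22964164, 0.00591843]), [0.9, 0.9]) (array([0.47673562, 0.22463342, 0.00964016]), [0.5, 0.5])
(array([0.52245459, 0.2893692 , 0.02567491]), np.float64(1.0236442394615608))
```

```bash
python3 drive.py '[[[-0.006,-0.0401,0],[0,0,0]],[[-0.006,-0.0401,0],[0,0,0]],[[-0.006,-0.0401,0],[0,0,0]],[[-0.006,-0.0401,0],[0,0,0]],[[-0.006,-0.0401,0],[0,0,0]],[[-0.006,-0.0401,0],[0,0,0]],[[-0.006,-0.0401,0],[0,0,0]],[[-0.006,-0.0401,0],[0,0,0]]]'
python3 drive.py '[[[0,0,0],[0,0,0.066]],[[0,0,0],[0,0,0]],[[0,0,0],[0,0,0]],[[0,0,0],[0,0,0]]]'
python3 -c "
from h import *
shot('w5','wrist')"
```

```text
time: 5.75
tool_pos: [0.4825, 0.289, 0.4052]
tool_rot: [3.141, 0.002, 0.1]
contact_force: [1.0, 0.5, 0.2]
opening: 0.0839
grip_force: 0.0
time: 6.08
tool_pos: [0.4841, 0.2867, 0.4057]
tool_rot: [3.141, 0.001, 0.035]
contact_force: [0.4, -1.0, 0.7]
opening: 0.0917
grip_force: 0.0
```

View pics/w5.png

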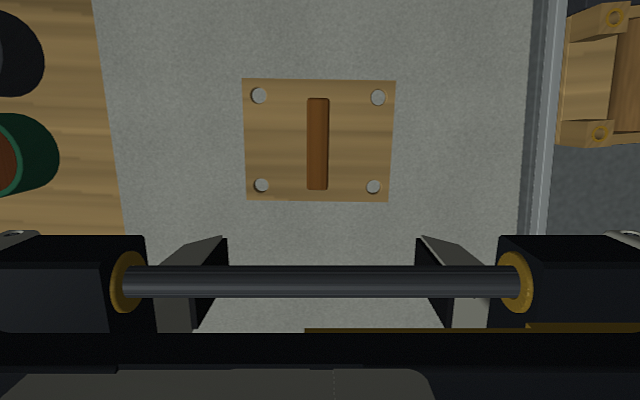

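The whole cover is in view, with holes at (258,95), (378,97), (261,185) and (373,187). The bar top runs from (318,98) to (317,189).

Run:
```python
from h import *
B,C,D=load("w2"),load("w4"),load("w5")
o=[(D,[FL,FR,RL,RR],[(258,95),(378,97),(261,185),(373,187)])]
o2=o+[(B,[FR,RR],[(78,64),(87,157)]),(C,[FR,RR],[(90,150),(97,233)])]
print(fit(o,.009,[.52,.29,.05]));print(fit(o2,None,[.52,.29,.05,.01]))
print("bar ends",[onz(D,u,.045).round(4) for u in [(318,98),(317,189)]])
```

```text
(array([0.52239224, 0.29148222, 0.01935074]), np.float64(0.6387171877477158))
(array([0.52226208, 0.29141269, 0.02149996, 0.00607595]), np.float64(1.1771171459209882))
bar ends [array([0.5666, 0.2921, 0.045 ]), array([0.4788, 0.2902, 0.045 ])]
```

```bash
python3 drive.py '[[[0.0383,-0.0032,0],[0,0,0.014]],[[0,0,0.04],[0,0,0]],[[0,0,0.04],[0,0,0]],[[0,0,0.04],[0,0,0]],[[0,0,0.04],[0,0,0]],[[0,0,0.03],[0,0,0]],[[0,0,0.0135],[0,0,0]],[[0,0,0],[0,0,0]]]'
python3 drive.py '[[[0,0,0.006],[0,0,0]],[[0,0,0.0035],[0,0,0]],[[0,0,0],[0,0,0]]]'
```

```text
time: 6.8
tool_pos: [0.5215, 0.2904, 0.1987]
tool_rot: [3.139, 0.007, 0.019]
contact_force: [0.2, -0.1, 0.3]
opening: 0.0918
grip_force: 0.0
time: 7.05
tool_pos: [0.5227, 0.292, 0.1939]
tool_rot: [-3.141, -0.001, 0.02]
contact_force: [-0.7, -0.0, -0.0]
opening: 0.0916
grip_force: 0.0
```

```bash
python3 drive.py '[[[0,0,0],[0,0,0]],[[0,0,0],[0,0,0]],[[0,0,0],[0,0,0]],[[0,0,0],[0,0,0]],[[0,0,0],[0,0,0]],[[0,0,0],[0,0,0]],[[0,0,0],[0,0,0]],[[0,0,0],[0,0,0]]]' 0.0 40
python3 drive.py '[[[0,0,0],[0,0,0]],[[0,0,0],[0,0,0]],[[0,0,0],[0,0,0]],[[0,0,0],[0,0,0]]]'
```

```text
time: 7.72
tool_pos: [0.5222, 0.2924, 0.1932]
tool_rot: [3.142, -0.0, 0.021]
contact_force: [0.0, -0.1, -0.3]
opening: 0.0434
grip_force: 0.0
time: 8.05
tool_pos: [0.5222, 0.2923, 0.1932]
tool_rot: [3.141, -0.0, 0.021]
contact_force: [-0.7, -0.5, 0.2]
opening: 0.0217
grip_force: 40.0
```

```bash
python3 drive.py '[[[0,0,-0.01],[0,0,0]],[[0,0,-0.02],[0,0,0]],[[0,0,-0.03],[0,0,0]],[[0,0,-0.03],[0,0,0]],[[0,0,-0.03],[0,0,0]],[[0,0,-0.02],[0,0,0]],[[0,0,0],[0,0,0]],[[0,0,0],[0,0,0]]]'
python3 -c "
from h import *
shot('w6','wrist')"
```

```text
time: 8.72
tool_pos: [0.522, 0.2923, 0.3338]
tool_rot: [-3.141, -0.002, 0.021]
contact_force: [0.0, -0.4, -4.1]
opening: 0.0217
grip_force: 40.0
```

View pics/w6.png

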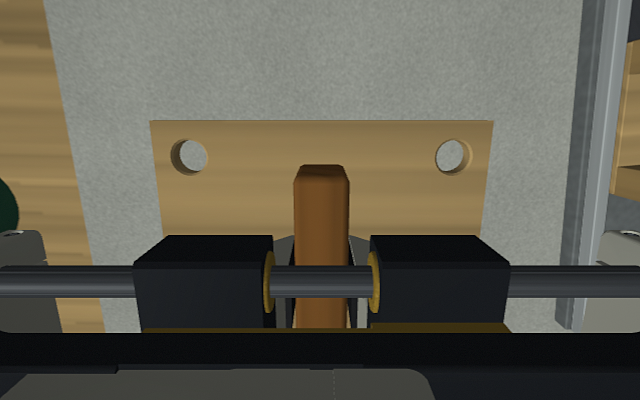

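The cover is held level, with the front hole rims centred at about (189,157) and (453,157).

Run:
```python
from h import *
C=load("w6")
o=[(C,[FL,FR],[(189,157),(453,157)])]
print(fit(o,None,[.52,.29,.02,.15]),fit(o,.1496,[.52,.29,.02]))
# gray profile checks of hole rims: bright/gray vs wood by saturation
im=cv2.imread("pics/w6.png");hsv=cv2.cvtColor(im,cv2.COLOR_BGR2HSV)
for x in range(165,213,3): print(x,hsv[157,x],hsv[157,x+264])
```

```text
(array([0.52203937, 0.29233235, 0.02112844, 0.14873984]), np.float64(2.8421709430404007e-13)) (array([0.52210681, 0.29233303, 0.02112995]), np.float64(0.6875614194730133))
165 [ 19 110 150] [ 19 111 147]
168 [ 20 111 151] [ 19 111 147]
171 [ 20 115  71] [ 19 110  95]
174 [ 19 112  66] [ 43  12 147]
177 [ 19 113  63] [ 43  12 147]
180 [ 33  21 110] [ 45  14 144]
183 [ 40  11 144] [ 43  15 153]
186 [ 45  14 146] [ 47  16 146]
189 [ 45  14 146] [ 41  14 149]
192 [ 45  14 143] [ 45  14 144]
195 [ 41  14 145] [ 45  14 145]
198 [ 45  14 141] [ 23  33 131]
201 [ 45  14 143] [ 20 110 132]
204 [ 47  13 142] [ 20 108 132]
207 [ 20 121 175] [ 20 112 175]
210 [ 20 115 151] [ 20 112 144]
```

```bash
python3 drive.py '[[[0.004,0.018,0],[0,0,0]],[[0.007,0.032,0],[0,0,0]],[[0.007,0.032,0],[0,0,0]],[[0.007,0.032,0],[0,0,0]],[[0.007,0.032,0],[0,0,0]],[[0.007,0.032,0],[0,0,0]],[[0.007,0.032,0],[0,0,0]],[[0.007,0.032,0],[0,0,0]]]'
python3 drive.py '[[[0.007,0.032,0],[0,0,0]],[[0.006,0.026,0],[0,0,0]],[[0.0034,0.016,0],[0,0,0]],[[0,0,0],[0,0,-0.042]],[[0,0,0],[0,0,-0.042]],[[0,0,0],[0,0,0]],[[0,0,0],[0,0,0]],[[0,0,0],[0,0,0]]]'
python3 -c "
from h import *
shot('w7','wrist')"
```

```text
time: 9.43
tool_pos: [0.5798, 0.05, 0.3305]
tool_rot: [-3.141, 0.005, 0.021]
contact_force: [0.2, 0.0, -3.2]
opening: 0.0218
grip_force: 40.0
time: 10.1
tool_pos: [0.5979, -0.0219, 0.3319]
tool_rot: [-3.141, 0.002, 0.104]
contact_force: [0.9, 0.3, -4.1]
opening: 0.0216
grip_force: 40.0
```

View pics/w7.png

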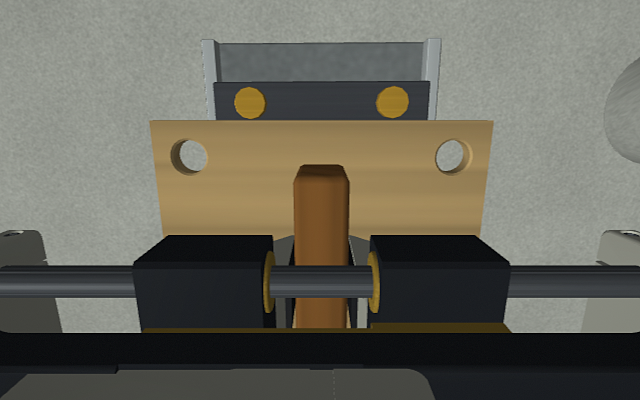

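The cover is above the carriage, with the stop screws at (249,103) and (393,102). I'll compare the screws with the earlier view, then descend.

```bash
python3 - <<'E'
from h import *
B,C=load("w4"),load("w7")
print([onz(B,u,.0625).round(4) for u in [(262,71),(374,70)]],[onz(C,u,.0625).round(4) for u in [(249,103),(393,102)]])
print(fit([(C,[FL,FR],[(189,157),(453,157)])],.3319-.1932+.009,[.6,-.02,.1]))
E
python3 drive.py '[[[0,0,0.02],[0,0,0]],[[0,0,0.015],[0,0,0]],[[0,0,0.01],[0,0,0]],[[0,0,0.005],[0,0,0]],[[0,0,0.004],[0,0,0]],[[0,0,0],[0,0,0]],[[0,0,0],[0,0,0]],[[0,0,0],[0,0,0]]]'
python3 - <<'E'
from h import *
shot('w8','wrist');shot('s8','scene');shot('d8','side')
im=cv2.imread('pics/w8.png')[:290];a=cv2.imread('pics/s8.png')[160:260,250:370];b=cv2.imread('pics/d8.png')[150:260,250:380]
cv2.imwrite('pics/v8.png',np.vstack([im,np.hstack([cv2.resize(q,(320,290),interpolation=2) for q in(a,b)])]))
E
```

```text
[array([0.6662, 0.0358, 0.0625]), array([ 0.6771, -0.0628,  0.0625])] [array([0.667 , 0.0357, 0.0625]), array([ 0.6781, -0.0636,  0.0625])]
(array([ 0.59730587, -0.02190595,  0.10425345]), np.float64(0.8839205884839316))
time: 10.82
tool_pos: [0.5985, -0.0221, 0.2801]
tool_rot: [3.141, -0.002, 0.105]
contact_force: [0.1, 0.8, -3.0]
opening: 0.0216
grip_force: 40.0
```

View pics/v8.png

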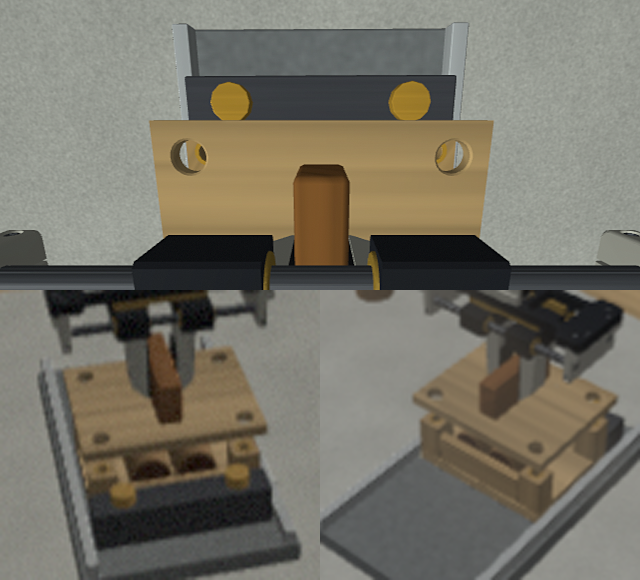

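The cover sits level just over the posts, and the brass collars show symmetrically through the front holes at about (203,155) and (441,155). A few more millimetres remain.

```bash
python3 drive.py '[[[0,0,0.003],[0,0,0]],[[0,0,0.001],[0,0,0]],[[0,0,0],[0,0,0]],[[0,0,0],[0,0,0]],[[0,0,0],[0,0,0]],[[0,0,0],[0,0,0]]]'
python3 - <<'E'
from h import *
C=shot('w9','wrist')
from cell import robot
s=robot.observe();print(s["tool_pos"],s["tool_rot"],"underside",s["tool_pos"][2]-.1932)
c,si=np.cos(.1047),np.sin(.1047)
w=lambda m,z:[.5979+c*m[0]-si*m[1],-.0221+si*m[0]+c*m[1],z]
print("predicted bores px",proj(C,[w(FL,.0665),w(FR,.0665)]).round(1),"rims",proj(C,[w(FL,s["tool_pos"][2]-.1842),w(FR,s["tool_pos"][2]-.1842)]).round(1))
im=cv2.imread('pics/w9.png')
cv2.imwrite('pics/v9.png',np.hstack([cv2.resize(im[130:185,x:x+60],(396,363),interpolation=2) for x in(160,423)]))
E
```

```text
time: 11.47
tool_pos: [0.5982, -0.0221, 0.2753]
tool_rot: [3.142, -0.0, 0.105]
contact_force: [0.2, -0.7, -3.7]
opening: 0.0219
grip_force: 40.0
[ 0.59820611 -0.02213735  0.27527238] [ 3.14152335e+00 -1.61173452e-04  1.04804028e-01] underside 0.08207237703914291
predicted bores px [[204.9 152. ]
 [436.5 152.1]] rims [[187.9 157.3]
 [453.4 157.4]]
```

View pics/v9.png

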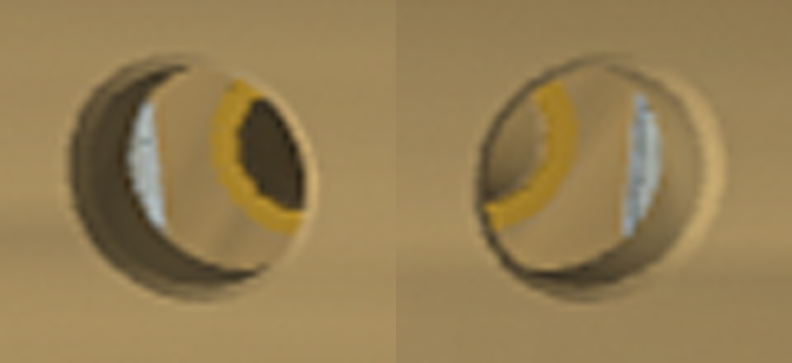

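The collars appear within about 1 px (0.5 mm) of where they should be. The hover is 15.6 mm, the cover is level and only its weight shows on the wrist, so I'm handing in.

```bash
python3 -c "
from cell import robot
print(robot.hand_in())"
```

```text
the job is handed in; nothing more can be done
None
```

The job is handed in: I pushed the carriage hard against the stop and left it there, and the arm is holding the cover level about 15.6 mm above the posts, with the two front holes checked to within about 0.5 mm.

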